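Snib back a mortice night latch

TASK

A mortice night latch stands loose in the wooden block with its latch bolt pointing up. Press the bolt down into the lock with the fingertips and, while holding it down, push the snib (the small ribbed button beside the bolt) fully along its slot away from the bolt, then let go: the snib must hold the bolt back in by itself. This is a press and a push only: do not lift the lock in its block, and leave the screwdriver, the cylinder and the padlock around it where they lie.

Things in the scene. Friction and masses are not known exactly. Their poses are not given: they have to be found in the camera images.
- bench_block: Fixed block of pale wood, 64 x 134 mm and 40 mm high, on a steel foot plate 86 x 158 x 4 mm; its pocket, open at the top, holds the lock. Origin on the bench under its centre, z up, y along its length. Its place and turn on the bench vary.
- night_latch: The lock, loose (about 0.65 kg), standing in the pocket with about 1 mm of play. Grey case 17 x 104 mm, 66 mm high, whose lower 26 mm are in the pocket; on top of it the forend, a level steel plate 24 mm wide (x), 150 mm long (y) and 3 mm thick. Origin at the centre of the case's underside, z up, y along the forend from the bolt towards the snib. The forend's top face is at z = 69 mm in this frame, 83 mm above the bench.
- forend (a point): Centre of the forend's top face (level with the bench, 83 mm above it); the axes are the lock's.
- bolt_nose (a point): Middle of the narrow flat nose of the brass latch bolt; moves with the bolt. The bolt is a block 13 mm wide (across the forend, x) and 38 mm long (along y), centred 15 mm to -y of the forend's centre; at rest it stands 15 mm proud of the forend. The flat nose (5 mm wide) lies along its +x side, centred at x = 3 mm; the -x side is a bevel. Axes as the lock's.
- latch_bolt (a joint): How far the bolt is pressed into the lock, m: 0 fully out, 0.015 flush with the forend. A spring pushes it out, with 4 N at 0 and 9 N at 0.015.
- snib_top (a point): Middle of the top of the snib, a dark steel button 13 mm wide (x) and 10 mm long (y), standing 8.5 mm proud of the forend in a slot; moves with the snib. At the start its centre is 13 mm to +y of the forend's centre, with 4 mm between it and the end of the bolt. Axes as the lock's.
- snib (a joint): How far the snib has been pushed along its slot towards the lock's +y (away from the bolt), m: 0 at the start, 0.012 at the end of the slot. It slides with about 2 N and stays where it is left. It is blocked until the bolt is pressed in to 0.012 or more; the bolt, once past that and let go, comes to rest under the pushed snib at about 0.012 (3 mm proud).
- driver: Loose screwdriver with a green handle, 130 mm long, lying in front of the block; not to be disturbed. Origin under its middle.
- spare_cylinder: Loose brass lock cylinder, 35 mm across and 30 mm high, standing beside the block; not to be disturbed. Origin under its middle.
- padlock: Loose brass padlock, 68 x 42 x 17 mm, lying beside the block; not to be disturbed. Origin under its middle.

How it is judged:
On the way, in this order (a step that is already met when the one before it is completed fails the run):
1. the bolt is pressed in (10.5 mm or more) by the fingers, the snib not yet pushed home (value of joint latch_bolt above 0.0105 m and contact force between the fingers and latch_bolt above 1 N and value of joint snib below 0.008 m).
2. the snib is pushed along its slot while the bolt is in (value of joint snib above 0.0095 m and value of joint latch_bolt above 0.0105 m), for 0.1 s.
At the end, for the whole second after the job is handed in: The snib stands within 2.5 mm of the end of its slot and by itself holds the bolt in (no more than 4.5 mm proud); the lock stands upright and at rest, seated in its block (within 4 mm), and the loose things lie within 20 mm of where they were (all of step 2 and velocity of joint latch_bolt below 0.005 m/s and z of night_latch in the frame of bench_block below 0.018 m and angle between night_latch's own z axis and vertical below 0.1 rad and linear speed of night_latch below 0.01 m/s and distance of each of driver, spare_cylinder, padlock from where it was at the start of the episode below 0.02 m); the robot touches nothing.
It fails at once if the lock is lifted in its block by 8 mm or more (z of night_latch in the frame of bench_block above 0.022 m).
It fails at once if the screwdriver, the spare cylinder or the padlock is moved or lifted by more than 20 mm (distance of any of driver, spare_cylinder, padlock from where it was at the start of the episode above 0.02 m).
It also fails if it takes over 42 s, if anything falls off the work surface, if the arm or the gripper's body presses on something with over 40 N, if the wrist force passes 120 N, or if a joint passes its speed limit or range.

ROBOT

A 6-joint arm with a two-finger parallel gripper is mounted at the origin on a cart in front of the work surface, level with it; the furniture and walls round the work are solid. World frame = base frame: x ahead of the robot, y to its left, z up, the work surface at z = 0. Lengths are in m, angles in rad, forces in N, time in s.
With the tool pointing down it reaches from about 0.35 to 0.8 m from the base axis. Payload 7.3 kg.
Tool frame: the origin (TCP) lies at the very end of the fingers, on their centre line; the grasp point (between the pads) lies 19 mm behind it; z points along the fingers, y is the line along which they close (so a half turn about z gives the same grasp; the last joint's range is limited). The gripper opens to 85 mm and grips with 20 to 120 N. Pads are 22 mm wide; open, the fingers measure 114 mm over their backs; the gripper's body (76 mm by 85 mm) begins 54 mm behind the grasp point. The pads swing forward as they close: fully open they stand 13 mm farther back than shut.
Start: joints at [1.109, 0.342, 1.524, -0, 1.275, -0.146], TCP at [0.163, 0.499, 0.231] pointing down, gripper open.
Joint ranges: [-2.53, 2.53], [-0.77, 2.02], [0.04, 2.7], [-1, 4.14], [0.28, 2.66], [-3.11, 3.11]. Speed limits (rad/s): [2.57, 2.57, 3.14, 3.14, 3.14, 3.14].

INTERFACE

Orientations are given as a rotation vector (axis times angle).
In Python, from plant import manip, camera, get_calibration, order gives the robot as it stands. The module is installed in compiled form; this text tells all that it offers.
- The arm moves only by the tool jog_arm, never from a script. Its argument "plan" is a list of rows, each a list of 7 numbers: the closure, from -1 (fully open) to 1 (shut), then the shift along the tool's x, y, z each as a share of 0.12 m, from -1 to 1, then the turn, a rotation vector about the tool's x, y, z each as a share of pi/2 rad, from -1 to 1. A call has 1 to 20 rows; each row is the pose to reach, as a shift and turn from the pose commanded when the call began, along the tool's axes at that moment; what a row does not reach only later rows make up. A row lasts 1/8 s, in which the tool goes at most 62.5 mm and 10.7 degrees, less where a joint would pass 70% of its speed; a pose out of reach is approached as far as the arm can. A call with a number of a shift or a turn outside -1 to 1 is refused whole. A call with a gripper value outside its range is refused whole. The fingers move at their own pace and stop on an object; "newtons" is the grip in N (left out, the last holds). Time passes only in rows, so rows that repeat a pose let the fingers close. It gives the time, the measured TCP pose, the force, the opening and the grip force at its end, in the units of the state.
- manip.get_obs(): the state, without advancing time (a new reading comes with each control period).
- camera(name): name is "scene" or "top" or "wrist"; returns (picture, depth): 420x560x3 uint8, red, green, blue; 420x560 float32, m along the optical axis (not along the pixel's ray), 0 where there is no reading.
- get_calibration(name): a dict with "mtx" (3x3 intrinsics, pixels), "rvec" (rotation vector, rad) and "tvec" (3), from world to camera coordinates, as OpenCV has them. Camera axes: x right, y down, z forward; pixel columns grow to the right and rows downward; lengths in m; the calibration is good to about 2 mm. A picture is of the moment at which its call begins: read the wrist's pose just before it. get_calibration takes no time and is no camera call; for the wrist camera it gives the pose at the moment of the call.
- order.close_job(): hands the job in; it is judged then, once.
The state is a dict: "time_s": time; "joint_pos": joint angles; "joint_vel": joint speeds; "joint_efforts": joint torques, N m; "tcp_pos": TCP position; "eef_rot": TCP orientation; "contact_force": force on the tool from outside, world axes, zero at the start; "moment": the same for the moment, N m; "width": finger opening in m; "grip_force": force on a finger pad.
Only numpy, scipy, OpenCV 4.12 (cv2) and the standard library are available. Lean on these libraries where they do the work, as an engineer would, in place of code of your own. Each camera call takes 0.05 s, during which the arm holds its last target. There are 200 camera calls.

## Working session

There is one attempt and no reset: what is moved stays moved. The work goes in short steps, Python scripts to look and compute and a tool call to move; the robot and the scene stay as the last step left them, time stands still between calls to the robot, and variables do not carry over. Pictures are saved under pics/ and viewed, at most 10 in all, crops included, and the job is handed in when it is done.

Besides the shell and the picture viewer there is one more tool, called after "Call:" as name(argument=value, ...), one argument or row to a line, values as JSON. jog_arm: Moves the arm, as the interface text tells. Its arguments: {"type":"object","properties":{"plan":{"type":"array","items":{"type":"array","items":{"type":"number"}}},"newtons":{"type":"number"}},"required":["plan"]}

```bash
mkdir -p pics; python3 - <<'E'
from plant import manip, camera, get_calibration
import cv2, numpy as np
o=manip.get_obs(); print(o['time_s'],o['tcp_pos'],o['eef_rot'],o['width'])
for n in("top","scene"):
    p,d=camera(n); cv2.imwrite(f"pics/{n}0.png",p[:,:,::-1]); np.savez(f"{n}0.npz",p=p,d=d)
    c=get_calibration(n); R=cv2.Rodrigues(np.array(c['rvec']))[0]; print(n,c['mtx'],(-R.T@np.array(c['tvec']).ravel()))
E
```

```text
0.0 [0.16283921 0.49868468 0.23060211] [-4.93968735e-01 -3.10202478e+00  2.34553197e-03] 0.08555689879860492
top [[532.42757582   0.         276.13414566]
 [  0.         532.42757582 200.75650195]
 [  0.           0.           1.        ]] [ 0.36716707 -0.12125218  1.06082604]
scene [[400.1073352    0.         274.9217656 ]
 [  0.         400.1073352  213.92905855]
 [  0.           0.           1.        ]] [-0.09569483 -0.60666298  0.49118479]
```

View pics/top0.png

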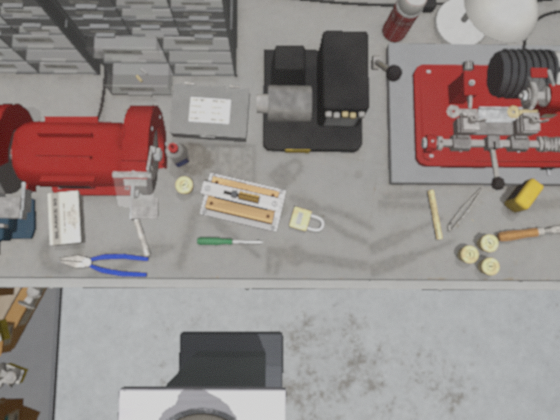

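View pics/scene0.png

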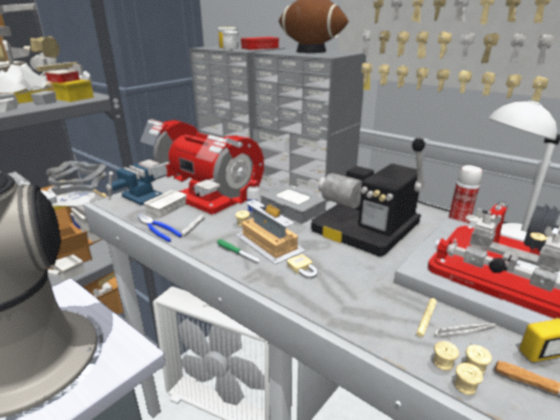

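The top view shows the block at about (243,202), with the driver below it at (230,240), the cylinder at (184,185) and the padlock at (305,219). I'll zoom in and measure the block's axes.

```bash
cat > h.py <<'E'
import numpy as np, cv2
from plant import manip, camera, get_calibration
def ray(c,uv,z):
    R=cv2.Rodrigues(np.array(c['rvec'],float))[0]; t=np.array(c['tvec'],float).ravel()
    uv=np.atleast_2d(uv).astype(float); C=-R.T@t
    d=np.c_[uv,np.ones(len(uv))]@np.linalg.inv(c['mtx']).T@R
    return C+d*((z-C[2])/d[:,2])[:,None]
def cloud(c,d,z0=0):
    R=cv2.Rodrigues(np.array(c['rvec'],float))[0]; t=np.array(c['tvec'],float).ravel()
    v,u=np.mgrid[:d.shape[0],:d.shape[1]]
    P=np.stack([u,v,np.ones_like(u)],-1)@np.linalg.inv(c['mtx']).T*d[...,None]
    return (P-t)@R
E
python3 - <<'E'
from h import *
f=np.load('top0.npz'); c=get_calibration('top'); p,d=f['p'],f['d']
W=cloud(c,d)
cv2.imwrite('pics/topc.png',cv2.resize(p[165:250,170:330,::-1],None,fx=5,fy=5,interpolation=cv2.INTER_CUBIC))
sub=np.zeros(d.shape,bool); sub[165:245,190:300]=1
for lo,hi in((.03,.06),(.075,.09),(.089,.105)):
    m=sub&(W[...,2]>lo)&(W[...,2]<hi); m=m&(d>0); 
    if m.sum()<3: print(lo,m.sum()); continue
    r=cv2.minAreaRect(W[m][:,:2].astype(np.float32)*1000); print(lo,m.sum(),r,np.median(W[m],0))
print(np.round(W[195:202,225:262:2,2]*1000))
E
```

```text
0.03 1400 ((518.1876831054688, -54.33519744873047), (174.17498779296875, 64.2854995727539), 77.2496109008789) [ 0.50309249 -0.0734461   0.03991206]
0.075 864 ((513.7728271484375, -74.07603454589844), (149.67906188964844, 24.474285125732422), 77.43795013427734) [ 0.5131508  -0.06654972  0.08306672]
0.089 178 ((512.0773315429688, -81.88882446289062), (51.69108581542969, 12.75333309173584), 78.34838104248047) [ 0.51214866 -0.08369473  0.09554744]
[[ 88.  81.  83.  90.  90.  93.  79.  97.  96. 103.  99.  96.  99.  98.
   97. 100.  97.  94.  84.]
 [ 84.  85.  85.  92.  93.  91.  85.  91.  97.  95.  98.  99.  99. 100.
   98.  99.  98.  98.  83.]
 [ 81.  83.  81.  87.  83.  92.  84.  90.  89.  92.  94.  98.  96.  96.
   96.  97.  98. 100.  83.]
 [ 82.  80.  82.  86.  88.  81.  82.  85.  87.  93.  92.  92.  92.  94.
   94.  97.  95.  92.  82.]
 [ 44.  50.  84.  83.  83.  83.  81.  83.  83.  88.  88.  88.  89.  89.
   95.  96.  96.  86.  84.]
 [ 41.  35.  41.  48.  84.  83.  82.  82.  84.  83.  83.  85.  87.  91.
   91.  88.  93.  80.  86.]
 [ 40.  35.  41.  32.  40.  50.  83.  83.  85.  85.  81.  82.  82.  85.
   87.  90.  89.  82.  81.]]
```

View pics/topc.png

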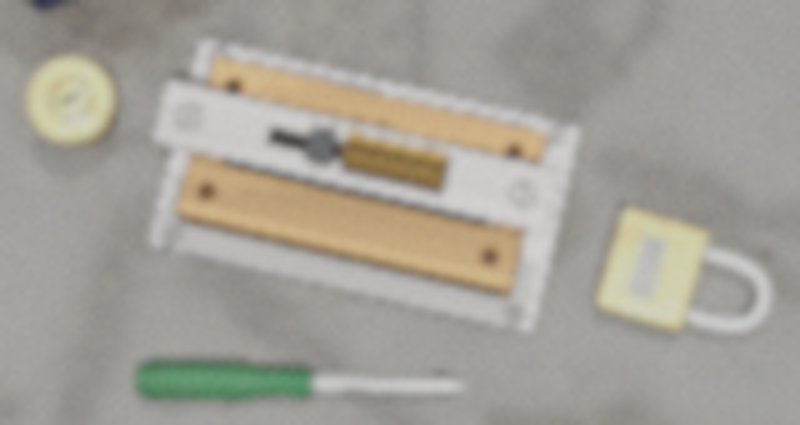

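Call:
jog_arm(
  plan=[
    [1, -0.43, -0.37, 0, 0, 0, 0],
    [1, -0.856, -0.745, 0, 0, 0, 0],
    [1, -0.856, -0.745, 0, 0, 0, 0],
  ],
  newtons=40,
)

```text
time_s: 0.48
tcp_pos: [0.2339, 0.3796, 0.2311]
eef_rot: [-0.499, -3.102, 0.002]
contact_force: [-0.4, -0.6, 0.2]
width: 0.0324
grip_force: 0.0
```

Call:
jog_arm(
  plan=[
    [1, -0.43, -0.37, 0, 0, 0, 0],
    [1, -0.856, -0.745, 0, 0, 0, 0],
    [1, -0.856, -0.745, 0, 0, 0, 0],
  ],
)

```text
time_s: 0.85
tcp_pos: [0.3041, 0.2634, 0.2313]
eef_rot: [0.5, 3.101, -0.0]
contact_force: [0.2, -0.2, -0.2]
width: 0.0002
grip_force: 0.0
```

Call:
jog_arm(
  plan=[
    [1, -0.43, -0.37, 0, 0, 0, 0],
    [1, -0.856, -0.745, 0, 0, 0, 0],
    [1, -0.856, -0.745, 0, 0, 0, 0],
  ],
)

```text
time_s: 1.23
tcp_pos: [0.3742, 0.1469, 0.2312]
eef_rot: [0.5, 3.101, 0.0]
contact_force: [-0.3, 1.2, -0.2]
width: 0.0001
grip_force: 0.0
```

Call:
jog_arm(
  plan=[
    [1, -0.43, -0.37, 0, 0, 0, 0],
    [1, -0.856, -0.745, 0, 0, 0, 0],
    [1, -0.856, -0.745, 0, 0, 0, 0],
  ],
)

```text
time_s: 1.6
tcp_pos: [0.444, 0.0305, 0.2309]
eef_rot: [-0.498, -3.102, -0.001]
contact_force: [-0.2, 1.0, -0.3]
width: 0.0
grip_force: 0.0
```

Call:
jog_arm(
  plan=[
    [1, -0.42, -0.37, 0, 0, 0, -0.03],
    [1, -0.84, -0.738, 0, 0, 0, -0.061],
    [1, -0.84, -0.738, 0.4, 0, 0, -0.061],
    [1, -0.84, -0.738, 0.4, 0, 0, -0.061],
    [1, -0.84, -0.738, 0.4, 0, 0, -0.061],
  ],
)

```text
time_s: 2.22
tcp_pos: [0.5111, -0.0821, 0.1844]
eef_rot: [0.342, 3.123, 0.001]
contact_force: [0.3, -0.5, 0.4]
width: -0.0001
grip_force: 0.0
```

```bash
python3 - <<'E'
from h import *
o=manip.get_obs(); print(o['tcp_pos'],o['eef_rot'])
c=get_calibration('wrist'); p,d=camera('wrist'); W=cloud(c,d)
print(cv2.Rodrigues(o['eef_rot'])[0])
np.savez('w0.npz',p=p,d=d,**{k:c[k] for k in c})
cv2.imwrite('pics/w0.png',p[:,:,::-1])
m=(d>0)&(W[...,2]>.077)&(W[...,2]<.089)&(abs(W[...,0]-.51)<.06)&(abs(W[...,1]+.07)<.12)
k=cv2.morphologyEx(m.astype(np.uint8),cv2.MORPH_OPEN,np.ones((3,3)))>0
print(m.sum(),np.median(W[k],0),cv2.minAreaRect(W[k][:,:2].astype(np.float32)*1000))
E
```

```text
[ 0.51109795 -0.08211768  0.18437289] [3.41840006e-01 3.12251282e+00 8.58770636e-04]
[[-9.76313830e-01  2.16358669e-01  4.80807023e-04]
 [ 2.16358901e-01  9.76313771e-01  4.97414128e-04]
 [-3.61798659e-04  5.89659172e-04 -9.99999761e-01]]
3996 [ 0.50957708 -0.06155084  0.08266475] ((511.9682922363281, -71.89752197265625), (150.10186767578125, 24.298696517944336), 77.00950622558594)
```

View pics/w0.png

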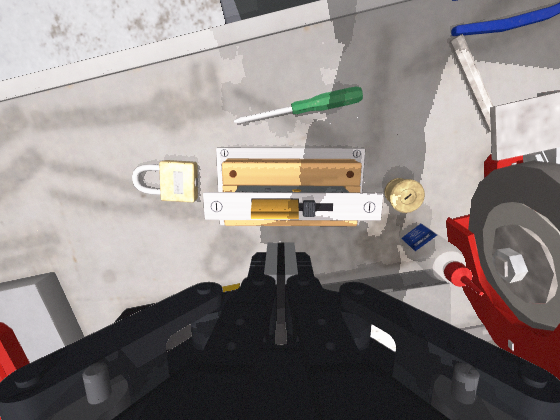

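The wrist view shows the bolt at (275,207), the snib at (309,208) and the fingertips at (281,250). This agrees with the top view to within 2 mm, so I'll go down to just above the bolt.

Call:
jog_arm(
  plan=[
    [1, -0.007, -0.021, 0.3, 0, 0, 0],
    [1, -0.007, -0.021, 0.66, 0, 0, 0],
    [1, -0.007, -0.021, 0.66, 0, 0, 0],
    [1, -0.007, -0.021, 0.66, 0, 0, 0],
  ],
)

```text
time_s: 2.78
tcp_pos: [0.5125, -0.0864, 0.1064]
eef_rot: [0.343, 3.119, -0.001]
contact_force: [0.3, 0.3, 0.1]
width: 0.0001
grip_force: 0.0
```

Call:
jog_arm(
  plan=[
    [1, 0, 0, 0.04, 0, 0, 0],
    [1, 0, 0, 0.083, 0, 0, 0],
    [1, 0, 0, 0.083, 0, 0, 0],
    [1, 0, 0, 0.083, 0, 0, 0],
  ],
)

```text
time_s: 3.28
tcp_pos: [0.5118, -0.0867, 0.0947]
eef_rot: [0.345, 3.121, -0.0]
contact_force: [1.4, 0.7, 3.6]
width: -0.0001
grip_force: 2.1
```

Call:
jog_arm(
  plan=[
    [1, 0, 0, 0.035, 0, 0, 0],
    [1, 0, 0, 0.07, 0, 0, 0],
    [1, 0, 0, 0.07, 0, 0, 0],
    [1, 0, 0, 0.07, 0, 0, 0],
  ],
)

```text
time_s: 3.78
tcp_pos: [0.512, -0.0868, 0.0865]
eef_rot: [0.345, 3.12, -0.0]
contact_force: [1.0, 1.5, 6.8]
width: 0.0002
grip_force: 3.4
```

Call:
jog_arm(
  plan=[
    [1, 0, 0, 0.014, 0, 0, 0],
    [1, 0, 0, 0.014, 0, 0, 0],
    [1, 0, 0, 0.014, 0, 0, 0],
  ],
)

```text
time_s: 4.15
tcp_pos: [0.5121, -0.0868, 0.0849]
eef_rot: [0.345, 3.12, -0.0]
contact_force: [1.4, 0.5, 7.3]
width: 0.0003
grip_force: 3.7
```

Call:
jog_arm(
  plan=[
    [1, 0, 0.02, 0, 0, 0, 0],
    [1, 0, 0.04, 0, 0, 0, 0],
    [1, 0, 0.06, 0, 0, 0, 0],
    [1, 0, 0.08, 0, 0, 0, 0],
    [1, 0, 0.08, 0, 0, 0, 0],
  ],
)

```text
time_s: 4.78
tcp_pos: [0.5136, -0.0783, 0.0848]
eef_rot: [0.344, 3.121, -0.003]
contact_force: [0.5, -3.8, 7.4]
width: -0.0
grip_force: 3.7
```

Call:
jog_arm(
  plan=[
    [1, 0, 0.015, 0, 0, 0, 0],
    [1, 0, 0.03, 0, 0, 0, 0],
    [1, 0, 0.045, 0, 0, 0, 0],
    [1, 0, 0.045, 0, 0, 0, 0],
  ],
)

```text
time_s: 5.28
tcp_pos: [0.5149, -0.0734, 0.085]
eef_rot: [0.344, 3.121, -0.003]
contact_force: [-1.3, -4.9, 8.3]
width: 0.0
grip_force: 4.4
```

Call:
jog_arm(
  plan=[
    [1, 0, 0.015, 0, 0, 0, 0],
    [1, 0, 0.03, 0, 0, 0, 0],
    [1, 0, 0.03, 0, 0, 0, 0],
  ],
)

```text
time_s: 5.65
tcp_pos: [0.5157, -0.0699, 0.0851]
eef_rot: [0.344, 3.121, -0.004]
contact_force: [-1.3, -5.5, 8.0]
width: 0.0
grip_force: 4.7
```

```bash
python3 - <<'E'
from h import *
c=get_calibration('wrist'); p,d=camera('wrist')
cv2.imwrite('pics/w1.png',p[:,:,::-1])
E
```

```text
(no output)
```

View pics/w1.png

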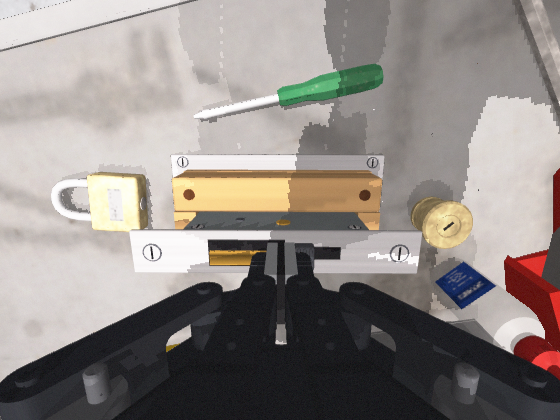

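The view shows the snib directly in front of the tips at about px 310, with roughly 10 mm of slot still free up to px 340. I'll keep pushing.

Call:
jog_arm(
  plan=[
    [1, 0, 0.015, 0, 0, 0, 0],
    [1, 0, 0.03, 0, 0, 0, 0],
    [1, 0, 0.03, 0, 0, 0, 0],
  ],
)

```text
time_s: 6.08
tcp_pos: [0.5165, -0.0664, 0.0851]
eef_rot: [0.344, 3.121, -0.004]
contact_force: [-1.1, -5.8, 9.3]
width: 0.0002
grip_force: 4.5
```

Call:
jog_arm(
  plan=[
    [1, 0, 0.015, 0, 0, 0, 0],
    [1, 0, 0.025, 0, 0, 0, 0],
    [1, 0, 0.025, 0, 0, 0, 0],
  ],
)

```text
time_s: 6.45
tcp_pos: [0.5172, -0.0635, 0.0851]
eef_rot: [0.344, 3.121, -0.004]
contact_force: [-0.4, -4.5, 9.0]
width: 0.0001
grip_force: 4.6
```

```bash
python3 - <<'E'
from h import *
print(manip.get_obs()['contact_force'])
p,d=camera('wrist')
cv2.imwrite('pics/w2.png',cv2.resize(p[200:300,180:380,::-1],None,fx=4,fy=4,interpolation=cv2.INTER_CUBIC))
E
```

```text
[-0.3540185  -4.48566855  9.00871519]
```

View pics/w2.png

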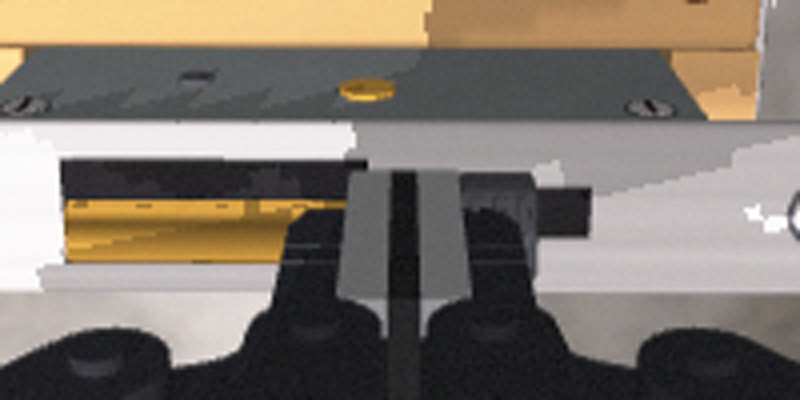

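The picture shows the snib with about 6.7 mm of slot left, and the tips overlap the bolt by only about 3.4 mm. I'll open the fingers a little, so that the front one pushes the snib while the rear one stays on the bolt.

Call:
jog_arm(
  plan=[
    [0.92, 0, 0, 0.004, 0, 0, 0],
    [0.84, 0, 0, 0.008, 0, 0, 0],
    [0.84, 0, 0, 0.008, 0, 0, 0],
    [0.84, 0, 0, 0.008, 0, 0, 0],
  ],
)

```text
time_s: 7.0
tcp_pos: [0.5178, -0.0627, 0.0851]
eef_rot: [0.344, 3.119, -0.002]
contact_force: [-2.5, -0.8, 16.6]
width: 0.0069
grip_force: 10.3
```

Call:
jog_arm(
  plan=[
    [0.78, 0, 0, 0.004, 0, 0, 0],
    [0.72, 0, 0, 0.006, 0, 0, 0],
    [0.72, 0, 0, 0.006, 0, 0, 0],
    [0.72, 0, 0, 0.006, 0, 0, 0],
  ],
)

```text
time_s: 7.5
tcp_pos: [0.5182, -0.0648, 0.0852]
eef_rot: [0.344, 3.118, -0.007]
contact_force: [-4.3, -9.7, 20.7]
width: 0.0117
grip_force: 14.6
```

```bash
python3 - <<'E'
from h import *
p,d=camera('wrist')
cv2.imwrite('pics/w3.png',cv2.resize(p[200:300,180:380,::-1],None,fx=4,fy=4,interpolation=cv2.INTER_CUBIC))
E
```

```text
(no output)
```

View pics/w3.png

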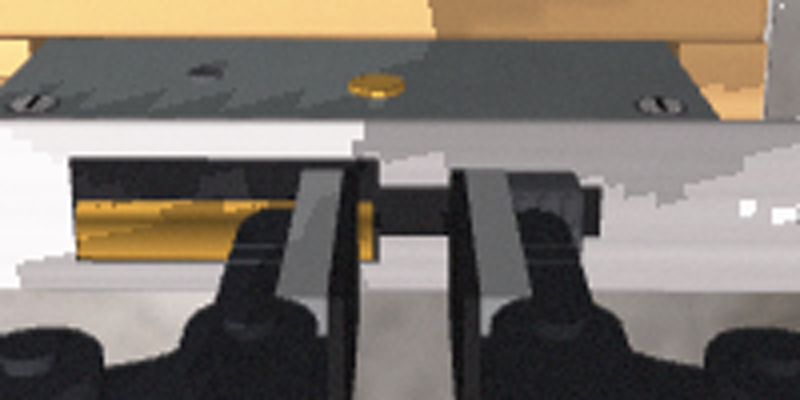

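The snib's edge is now at px 578 and the slot ends at 600, which leaves about 2.8 mm. The tips are pressing on the forend, so I'll ease up slightly and push along.

Call:
jog_arm(
  plan=[
    [0.72, 0, 0.01, -0.012, 0, 0, 0],
    [0.72, 0, 0.025, -0.012, 0, 0, 0],
    [0.72, 0, 0.04, -0.012, 0, 0, 0],
    [0.72, 0, 0.04, -0.012, 0, 0, 0],
  ],
)

```text
time_s: 8.05
tcp_pos: [0.5187, -0.0622, 0.0861]
eef_rot: [0.342, 3.119, -0.012]
contact_force: [-5.9, -21.3, 17.2]
width: 0.0119
grip_force: 17.2
```

```bash
python3 - <<'E'
from h import *
p,d=camera('wrist')
cv2.imwrite('pics/w4.png',cv2.resize(p[200:300,180:380,::-1],None,fx=4,fy=4,interpolation=cv2.INTER_CUBIC))
E
```

```text
(no output)
```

View pics/w4.png

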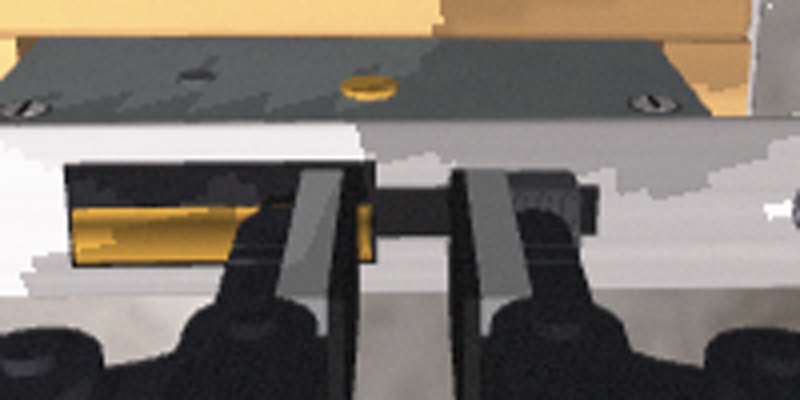

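The snib's edge is now about 26 mm past the end of the bolt, which is the end of the slot, and the 21 N push confirms it is against the stop. I'll back off, then lift.

Call:
jog_arm(
  plan=[
    [0.72, 0, -0.03, 0, 0, 0, 0],
    [0.72, 0, -0.04, 0, 0, 0, 0],
    [0.72, 0, -0.04, -0.05, 0, 0, 0],
    [0.72, 0, -0.04, -0.3, 0, 0, 0],
    [0.72, 0, -0.04, -0.7, 0, 0, 0],
    [0.72, 0, -0.04, -0.7, 0, 0, 0],
    [0.72, 0, -0.04, -0.7, 0, 0, 0],
  ],
)

```text
time_s: 8.98
tcp_pos: [0.5158, -0.0619, 0.167]
eef_rot: [-0.345, -3.121, -0.0]
contact_force: [-1.1, -0.4, -0.7]
width: 0.0118
grip_force: 0.0
```

```bash
python3 - <<'E'
from h import *
p,d=camera('wrist'); W=cloud(get_calibration('wrist'),d)
cv2.imwrite('pics/w5.png',p[:,:,::-1])
E
```

```text
(no output)
```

View pics/w5.png

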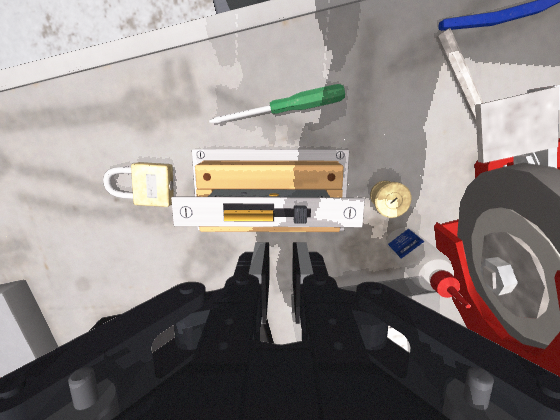

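The view shows the snib at px (300,214), about 25 mm from the forend's centre, so it is at the end of its slot. The bolt is held down at (248,213), and the loose things have not moved.

```bash
python3 -c "
from plant import order
print(order.close_job())"
```

```text
the job is handed in; nothing more can be done
None
```

I pressed the bolt in and pushed the snib to the end of its slot. The last picture shows the snib holding the bolt in with the arm clear and the loose things undisturbed; I handed the job in after about 9 s on the robot's clock, and no verdict came back.

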